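# Snap ring over the mixer axle

### The job

The snap-ring pliers stand upright in their stand with a snap ring already on the tips. Squeeze the handles fully so that the ring is spread, lift the pliers out of the stand, and slide the spread ring down over the end of the upright axle, without forcing it, until it is level with the groove just above the pulley. Finish while holding the pliers there, upright and still squeezed, with the ring around the groove and not leaning on the axle or the pulley; leave the beaker, calculator and timer where they are.

Things in the scene. Friction and masses are not known exactly. Their poses are not given: they have to be found in the camera images.
- pliers_grip (a point): Point midway between the two green handle sleeves of the upright pliers, where to squeeze them from above. z is up along the pliers, y runs across the two handles (squeeze along y). Each sleeve is 18 mm wide in x, from 24 mm below to 20 mm above this point. Over their outsides the handles measure 58 mm here when relaxed (68 mm at their tops), 39 mm and parallel when fully squeezed, at a stop.
- ring_middle (a point): Point of the pliers where the axle's axis should be when the spread ring is round it: 6 mm to -x and 92 mm below pliers_grip, in the pliers' axes; half-way up the 4 mm thick ring. The ring is a dark steel C, 26 mm outside and 18 mm inside when relaxed (too small for the axle), gap and eyes towards +x. Fully spread it is about 42 mm across in y and leaves about 3 mm free all round the axle.
- ring_l (a joint): How far the left half of the ring is spread (the right half mirrors it), rad: 0 relaxed, 0.55 to 0.58 with the handles fully squeezed.
- lever_l (a joint): Angle of the left handle (the right mirrors it), rad: 0 relaxed, 0.235 fully squeezed, at the stop. A spring opens the handles again; at pliers_grip it takes about 12 N on each to squeeze them fully.
- stand: Fixed stand holding the pliers: grey foot 64x104 mm, two forked aluminium posts 82 mm tall, 64 mm apart along its y. Origin at the centre of its underside, on the bench; z up; its x and y are parallel to the pliers' x and y at the start. The pliers lift out straight up: their frame is free after 20 mm, the ring is above the posts after 65 mm.
- axle: Fixed axle stub of a mixer drive: grey square foot 76x76x14 mm, aluminium belt pulley 54 mm in diameter with its top face at z = 40 mm, and an upright steel shaft 20 mm in diameter. Origin at the centre of its underside, on the bench; z up along the shaft.
- axle_groove (a point): Centre of the dark groove in the shaft, on the shaft's axis, 45 mm above the bench. The groove is 17 mm in diameter and 6 mm wide (42 to 48 mm above the bench), just above the pulley's face (40 mm); a ring lying on the pulley has its middle 3 mm below this point.
- axle_end (a point): Top of the shaft, on its axis, 69 mm above the bench; its last 5 mm taper from 20 to 12 mm in diameter.
- pliers: The pliers' frame, about 0.2 kg with all parts. Origin midway between the handles, level with the ring's underside, 94 mm below pliers_grip; z up along the pliers, y across the handles. The steel cross-bar that rests in the stand is centred 52 mm above the origin and reaches 38 mm to each side in y.
- beaker_mid (a point): Centre of the clear beaker (53 mm wide, 67 mm tall); a bystander, leave it alone.
- calculator_mid (a point): Centre of the desk calculator (130x78x15 mm); a bystander, leave it alone.
- timer_mid (a point): Centre of the small white lab timer (60x68x21 mm), between stand and axle; a bystander, leave it alone.
Things that resemble listed ones, but are neither listed nor needed, are in the scene too. Leave any green or turquoise look-alike of the axle alone.

How it is judged (in metres and radians):
On the way, in this order (a step that is already met when the one before it is completed fails the run):
1. the pliers are squeezed, the ring is spread, and they are lifted clear of the stand (value of joint ring_l above 0.45 rad and contact force between the fingers and pliers above 4 N and contact force between pliers and stand below 0.1 N and z of pliers in the frame of stand above 0.045 m), for 0.1 s.
2. the spread ring is over the end of the axle (value of joint ring_l above 0.45 rad and contact force between the fingers and pliers above 4 N and horizontal distance between ring_middle and axle_groove below 0.006 m and z of ring_middle in the frame of axle between 0.0405 and 0.067 m), for 0.1 s.
At the end, for the whole second after the job is handed in: The gripper holds the pliers (finger force on them over 4 N), the ring is spread (ring_l over 0.45), its middle is within 6 mm of the axle's axis and within 4.5 mm of the groove's height, the pliers are upright within 0.1 rad and still, and press on the axle with less than 8 N (value of joint ring_l above 0.45 rad and contact force between the fingers and pliers above 4 N and horizontal distance between ring_middle and axle_groove below 0.006 m and z of ring_middle in the frame of axle between 0.0405 and 0.0495 m and angle between pliers's own z axis and vertical below 0.1 rad and contact force between pliers and axle below 8 N and contact force between pliers and stand below 0.1 N and linear speed of pliers below 0.02 m/s); the arm keeps its last pose, push and grip.
It fails at once if the ring or pliers are forced against the axle or pulley (over 40 N) (contact force between pliers and axle above 40 N).
It fails at once if the pliers are tipped over (angle between pliers's own z axis and vertical above 0.8 rad).
It fails at once if the beaker, calculator or timer is pushed away (over 25 mm) (distance of any of beaker_mid, calculator_mid, timer_mid from where it was at the start of the episode above 0.025 m).
It also fails if it takes over 40 s, if anything falls off the work surface, if the arm or the gripper's body presses on something with over 40 N, if the wrist force passes 120 N, or if a joint passes its speed limit or range.

### The arm

A 7-joint arm with a two-finger parallel gripper is mounted at the origin on a cart in front of the work surface, level with it; the furniture and walls round the work are solid. World frame = base frame: x ahead of the robot, y to its left, z up, the work surface at z = 0. Lengths are in m, angles in degrees, forces in N, time in s.
With the tool pointing down it reaches from about 0.425 to 0.875 m from the base axis. Payload 4.7 kg.
Tool frame: the origin (TCP) lies at the very end of the fingers, on their centre line; the grasp point (between the pads) lies behind it (env.pinch_z is the z of the grasp point in the tool frame, in m); z points along the fingers, y is the direction in which the jaws open and shut (so a half turn about z gives the same grasp; the last joint's range is limited). The gripper opens to 87 mm and grips with 3 to 60 N. Pads are 19 mm wide; open, the fingers measure 117 mm over their backs; the gripper's body (75 mm by 190 mm) begins 51 mm behind the grasp point.
Start: joints at [74.719, 18.392, -4.016, 83.108, 1.295, 78.541, -3.26], TCP at [0.18, -0.625, 0.223] pointing down, gripper open.
Joint ranges: [-163.93, 163.93], [-17.29, 119.83], [-79.2, 71.16], [3.27, 140.29], [-89.18, 269.18], [5.43, 117.66], [-154.24, 154.24]. Speed limits (degrees/s): [147.25, 147.25, 180, 180, 180, 180, 180].

### API

Orientations are given as [roll, pitch, yaw] about the fixed x, y, z axes, in that order (R = Rz(yaw) Ry(pitch) Rx(roll)).
In Python, from cell import readout, read_camera, env gives the robot as it stands. The module is installed in compiled form; this text tells all that it offers.
- The arm moves only by the tool servo_tool, never from a script. Its argument "plan" is a list that holds one entry, the list of rows, each a list of 5 numbers: the finger opening in m, from 0 to 0.087, then the shift along the tool's x, y, z in m, then the turn about the tool's z in rad. In form: [[[jaw, x, y, z, yaw], ...]]. A call has 1 to 12 rows; each row is the pose to reach, as a shift and turn from the pose measured when the call began, along the tool's axes at that moment; what a row does not reach only later rows make up. A row lasts 1/12 s, in which the tool goes at most 41.7 mm and 7.16 degrees, less where a joint would pass 70% of its speed; a pose out of reach is approached as far as the arm can. A call with a gripper value outside its range is refused whole. The fingers move at their own pace and stop on an object; "force" is the grip in N (left out, the last holds). Time passes only in rows, so rows that repeat a pose let the fingers close. It gives the time, the measured TCP pose, the force and the opening at its end, in the units of the state.
- readout.get_obs(): the state, without advancing time (a new reading comes with each control period).
- read_camera(name): name is "side" or "top" or "wrist"; returns a dict with "image" (420x560x3 uint8, red, green, blue), "range_z" (420x560 float32, m along the optical axis (not along the pixel's ray), 0 where there is no reading), "mtx" (3x3 intrinsics, pixels), "camera_from_world" (4x4, takes a point from world to camera coordinates). Camera axes: x right, y up, looking along -z (the intrinsics and any distortion apply to the point x, -y, -z); pixel columns grow to the right and rows downward; lengths in m; the calibration is good to about 2 mm. A picture is of the moment at which its call begins.
- env.sign_off(): hands the job in, once; it reports no verdict.
The state is a dict: "time_s": time; "qpos": joint angles; "joint_velocities": joint speeds; "effort": joint torques, N m; "tool_pos": TCP position; "tool_rot": TCP orientation; "force": force on the tool from outside, world axes, zero at the start; "wrist_torque": the same for the moment, N m; "grip_width": finger opening in m.
Only numpy, scipy, OpenCV 4.12 (cv2) and the standard library are available. Lean on these libraries where they do the work, as an engineer would, in place of code of your own. Each camera call takes 0.05 s, during which the arm holds its last target. There are 200 camera calls.

## Working session

There is one attempt and no reset: what is moved stays moved. The work goes in short steps, Python scripts to look and compute and a tool call to move; the robot and the scene stay as the last step left them, time stands still between calls to the robot, and variables do not carry over. Pictures are saved under pics/ and viewed, about 8 in all and at most 12, crops included, and the job is handed in when it is done.

Besides the shell and the picture viewer there is one more tool, called after "Call:" by a JSON object that holds its "name" and its "arguments", one argument or row to a line. servo_tool: Moves the arm, as the interface text tells. Its arguments: {"type":"object","properties":{"plan":{"type":"array"},"force":{"type":"number"}},"required":["plan"]}

```bash
mkdir -p pics; cat > h.py <<'E'
import numpy as np, cv2
from cell import readout, read_camera, env
def pts(c):
    K=c['mtx'];T=np.linalg.inv(c['camera_from_world']);d=c['range_z'];h,w=d.shape
    u,v=np.meshgrid(np.arange(w),np.arange(h))
    P=np.stack([(u-K[0,2])/K[0,0]*d,-(v-K[1,2])/K[1,1]*d,-d],-1)
    return P@T[:3,:3].T+T[:3,3]
def ray(c,u,v,z):
    K=c['mtx'];T=np.linalg.inv(c['camera_from_world'])
    d=T[:3,:3]@np.array([(u-K[0,2])/K[0,0],-(v-K[1,2])/K[1,1],-1]);o=T[:3,3]
    return o+d*(z-o[2])/d[2]
def save(c,n): cv2.imwrite('pics/'+n,c['image'][:,:,::-1])
E
python3 - <<'E'
from h import *
o=readout.get_obs();print(o,env.pinch_z)
im=[]
for n in('top','side'):
    c=read_camera(n);save(c,n+'0.png');np.save(n+'.npy',c,allow_pickle=True)
    T=np.linalg.inv(c['camera_from_world']);print(n,T[:3,3],-T[:3,2],c['mtx'][0,0])
E
```

```text
{'time_s': 0.0, 'qpos': array([74.71903108, 18.43907584, -4.01661832, 83.17505023,  1.29559715,
       78.53845358, -3.25915542]), 'joint_velocities': array([ 0.02219374, -0.00751885, -0.11897039,  0.02062275, -0.16375577,
        0.01033259,  0.06141158]), 'effort': array([ 8.93515025e-04, -4.91278732e+01, -4.03429773e-01, -3.12523162e+01,
       -6.38392568e-02,  4.37599292e-02,  1.78919800e-04]), 'tool_pos': array([ 0.17994239, -0.62403354,  0.22146016]), 'tool_rot': array([-1.79892698e+02,  5.87688030e-03,  1.60927225e+01]), 'force': array([-0.1789522 , -0.28223397, -0.29895037]), 'wrist_torque': array([ 0.00038221,  0.00384369, -0.00318939]), 'grip_width': 0.08681797796732064} -0.0187
top [ 0.26583925 -0.09781539  1.42398211] [ 1.57198718e-01 -4.24583503e-04 -9.87566900e-01] 508.0333103618722
side [-0.42469366 -1.15843507  0.88456028] [ 0.56900224  0.65316837 -0.49960737] 535.3759667305202
```

View pics/top0.png

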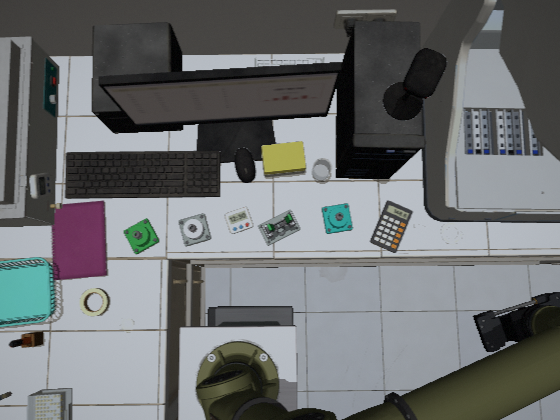

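View pics/side0.png

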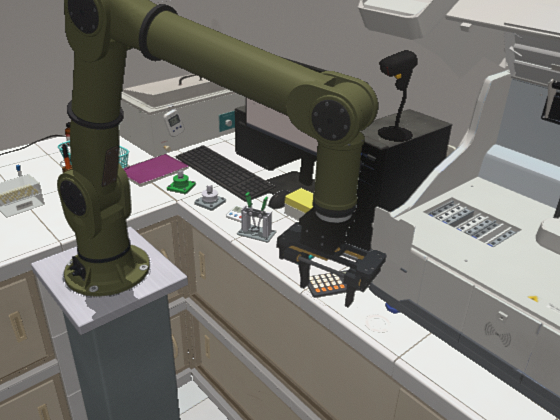

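The top view shows the stand with pliers at about (280,227), the grey axle at (194,229) and the timer at (239,220). The green (141,235) and turquoise (337,218) axles are the look-alikes. Next I'll measure from the depth.

```bash
python3 - <<'E'
from h import *
c=np.load('top.npy',allow_pickle=True).item();P=pts(c)
hsv=cv2.cvtColor(c['image'],cv2.COLOR_RGB2HSV)
print('bench z',P[205:212,255:262,2].mean())
def foot(u0,u1,v0,v1,zlo,zhi,nm,extra=None):
    m=np.zeros(P.shape[:2],bool);m[v0:v1,u0:u1]=1
    m&=(P[...,2]>zlo)&(P[...,2]<zhi)
    if extra is not None:m&=extra
    q=P[m];r=cv2.minAreaRect((q[:,:2]*1000).astype(np.float32));print(nm,len(q),r,'z',np.percentile(q[:,2],[2,50,98]),'mean',q.mean(0))
foot(173,216,205,252,.006,.3,'axle all')
foot(173,216,205,252,.03,.05,'pulley')
foot(173,216,205,252,.055,.3,'shaft')
foot(255,308,200,252,.006,.3,'stand all')
foot(255,308,200,252,.006,.03,'stand foot')
g=(hsv[...,0]>40)&(hsv[...,0]<80)&(hsv[...,1]>110)
foot(255,308,200,252,.05,.3,'sleeves',g)
foot(255,308,200,252,.05,.3,'tall')
foot(220,256,200,240,.01,.3,'timer')
for n,(u0,v0,f) in {'top':(165,195,5)}.items():
    im=c['image'][v0:v0+65,u0:u0+150,::-1];cv2.imwrite('pics/crop.png',cv2.resize(im,None,fx=f,fy=f,interpolation=cv2.INTER_CUBIC))
E
```

```text
bench z 0.0021126234109934494
axle all 849 ((422.56121826171875, 120.98990631103516), (130.56736755371094, 118.1845932006836), 0.7120475172996521) z [0.00631907 0.01644809 0.066717  ] mean [0.41770805 0.11679674 0.02389515]
pulley 264 ((417.6568603515625, 117.34992980957031), (50.91571044921875, 52.2275276184082), 3.8468897342681885) z [0.03407164 0.04045289 0.04722123] mean [0.41701517 0.11755027 0.04039362]
shaft 30 ((416.846923828125, 117.11920928955078), (18.346866607666016, 17.586353302001953), 84.0361328125) z [0.0553765  0.06823069 0.07345907] mean [0.41638697 0.11626606 0.06711062]
stand all 907 ((426.4988708496094, -123.03107452392578), (146.48629760742188, 143.68983459472656), 89.28346252441406) z [0.00613135 0.01095875 0.13219841] mean [ 0.4200126  -0.11937714  0.03668251]
stand foot 593 ((426.4988708496094, -123.03107452392578), (146.48629760742188, 143.68983459472656), 89.28346252441406) z [0.00609557 0.0088282  0.02579663] mean [ 0.42053551 -0.12012894  0.0099364 ]
sleeves 78 ((421.0145568847656, -117.26033020019531), (16.96902847290039, 64.39091491699219), 26.17862319946289) z [0.09840456 0.12731539 0.13524153] mean [ 0.42148632 -0.11990949  0.12261983]
tall 290 ((421.42071533203125, -117.92843627929688), (31.81670379638672, 85.82762908935547), 26.066743850708008) z [0.05694526 0.08131022 0.13411471] mean [ 0.41967906 -0.11864379  0.09103875]
timer 484 ((453.7825927734375, -5.612613677978516), (93.51573944091797, 78.37222290039062), 4.49065637588501) z [0.01031969 0.01706574 0.02484668] mean [ 0.44392344 -0.00547432  0.01711208]
```

View pics/crop.png

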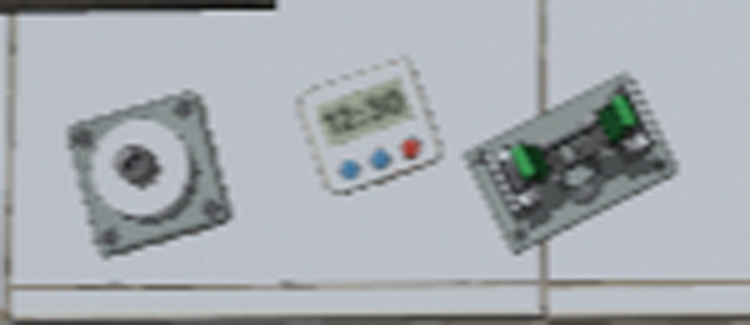

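Call:
{"name": "servo_tool", "arguments": {
  "plan": [
    [[0.087,0.22,-0.222,0,-0.17],[0.087,0.22,-0.222,0,-0.17],[0.087,0.22,-0.222,0,-0.17],[0.087,0.22,-0.222,0,-0.17],[0.087,0.22,-0.222,0,-0.17],[0.087,0.22,-0.222,0,-0.17],[0.087,0.22,-0.222,0,-0.17],[0.087,0.25,-0.26,0,-0.17],[0.087,0.28,-0.29,0,-0.17],[0.087,0.3,-0.32,0,-0.17],[0.087,0.32,-0.35,0,-0.17],[0.087,0.32,-0.35,0,-0.17]]
  ]
}}

```text
time_s: 1.1
tool_pos: [0.3921, -0.1931, 0.2221]
tool_rot: [-179.8, -0.1, 26.2]
force: [0.4, 0.0, 0.4]
grip_width: 0.0869
```

```bash
python3 - <<'E'
from h import *
o=readout.get_obs();print(o['time_s'],o['tool_pos'],o['tool_rot'],o['force'],o['joint_velocities'].round(1))
c=read_camera('wrist');save(c,'w1.png');np.save('w1.npy',c,allow_pickle=True)
T=np.linalg.inv(c['camera_from_world']);print(T[:3,3],-T[:3,2],c['mtx'][0,0])
E
```

```text
1.1 [ 0.39211878 -0.19306123  0.22207673] [-1.79844172e+02 -5.55931841e-02  2.62340172e+01] [0.41283831 0.03093094 0.41682359] [ -8.5  -3.7 -10.3   2.4  -0.9  -0.3 -19.2]
[ 0.4524548  -0.16382238  0.38467172] [-0.22407329 -0.10660592 -0.96872408] 298.3720407555587
```

View pics/w1.png

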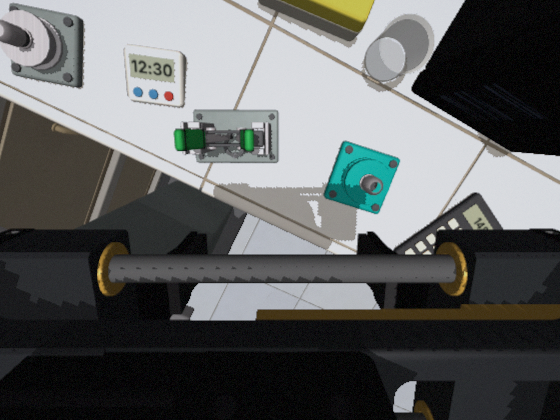

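The wrist view shows the pliers at about (220,140), nearly aligned with the tool; the axle is at (30,35). Next I'll measure the sleeves and find which side the ring is on.

```bash
python3 - <<'E'
from h import *
c=np.load('w1.npy',allow_pickle=True).item();P=pts(c)
hsv=cv2.cvtColor(c['image'],cv2.COLOR_RGB2HSV)
g=((hsv[...,0]>40)&(hsv[...,0]<80)&(hsv[...,1]>110)).astype(np.uint8);g[:,:165]=0;g[:,285:]=0
n,l,s,ce=cv2.connectedComponentsWithStats(g)
C=[]
for i in range(1,n):
    if s[i,4]<40: continue
    q=P[l==i];t=q[q[:,2]>np.percentile(q[:,2],97)-.003]
    r=cv2.minAreaRect((t[:,:2]*1000).astype(np.float32));C.append(np.array(r[0]))
    print(s[i],'zmax',t[:,2].max(),len(t),r)
if len(C)==2: d=C[1]-C[0];print('mid',(C[0]+C[1])/2,'sep',np.hypot(*d),'ydir',np.degrees(np.arctan2(d[1],d[0])))
z=P[...,2]
b=z[100:175,180:290]
# whole stand foot
m=np.zeros(z.shape,bool);m[95:175,170:295]=1;m&=(z>.005)&(z<.02)
print('foot',cv2.minAreaRect((P[m][:,:2]*1000).astype(np.float32)))
m=np.zeros(z.shape,bool);m[0:95,0:95]=1;mm=m&(z>.055)
q=P[mm];print('shaft',len(q),q[:,2].max(),q[q[:,2]>.064].mean(0))
mm=m&(abs(z-.04)<.003);print('pulley',cv2.minEnclosingCircle((P[mm][:,:2]*1000).astype(np.float32)))
im=c['image'][95:175,165:295,::-1];cv2.imwrite('pics/w1c.png',cv2.resize(im,None,fx=6,fy=6,interpolation=cv2.INTER_CUBIC))
E
```

```text
[174 129  32  22 576] zmax 0.38467172274473 159 ((425.0325012207031, -127.20582580566406), (16.288793563842773, 90.03164672851562), 26.574522018432617)
[240 130  14  21 262] zmax 0.13451370699040993 167 ((431.9608459472656, -141.6312255859375), (16.295114517211914, 6.816118240356445), 24.7351016998291)
mid [ 428.49667358 -134.4185257 ] sep 16.002940963172968 ydir -64.34558987882599
foot ((420.800048828125, -100.23640441894531), (79.74501037597656, 127.61734008789062), 26.0485897064209)
shaft 410 0.38467172274473 [0.42213368 0.07014706 0.11806811]
pulley ((415.4713134765625, 120.31861877441406), 27.7478084564209)
```

View pics/w1c.png

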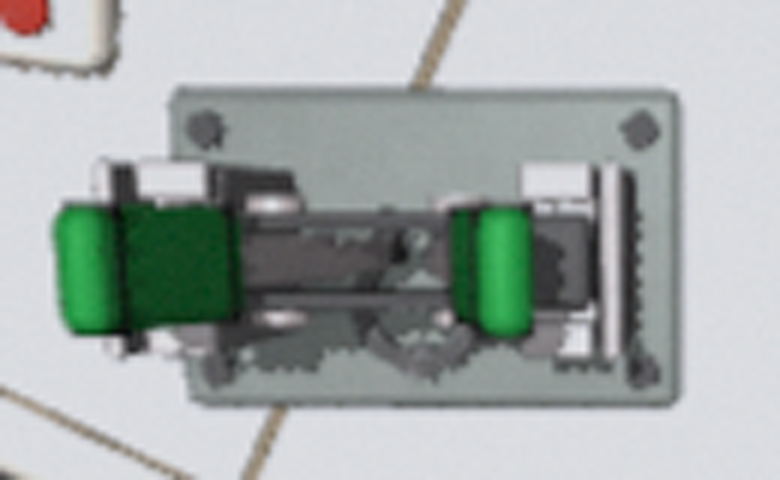

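The crop shows the ring's C at (420,345) below the bar with its eyes upward, so pliers +x lies along tool +x at a yaw of about 26°. I'll redo the numbers without the zero-depth pixels.

```bash
python3 - <<'E'
from h import *
c=np.load('w1.npy',allow_pickle=True).item();P=pts(c);z=P[...,2];ok=c['range_z']>0
hsv=cv2.cvtColor(c['image'],cv2.COLOR_RGB2HSV)
g=ok&(hsv[...,0]>40)&(hsv[...,0]<80)&(hsv[...,1]>110)
R=lambda q:cv2.minAreaRect((q[:,:2]*1000).astype(np.float32))
C=[]
for a,b in((165,232),(232,262)):
    m=g.copy();m[:,:a]=0;m[:,b:]=0;m[:120]=0;m[160:]=0
    q=P[m];t=q[(q[:,2]>.128)&(q[:,2]<.14)];r=R(t);C.append(np.array(r[0]));print(len(t),np.percentile(t[:,2],[50,98]),r)
d=C[1]-C[0];print('mid',(C[0]+C[1])/2,'sep',np.hypot(*d),np.degrees(np.arctan2(d[1],d[0])))
m=ok.copy();m[:95]=0;m[175:]=0;m[:,:170]=0;m[:,295:]=0
print('foot',R(P[m&(z>.006)&(z<.014)]))
m=ok.copy();m[95:]=0;m[:,95:]=0
q=P[m&(z>.064)];print('shaft top',len(q),np.percentile(q[:,2],[5,50,95]),R(q))
print('pulley',R(P[m&(abs(z-.04)<.003)]))
print('foot ax',R(P[m&(abs(z-.0145)<.003)]))
E
```

```text
199 [0.13196072 0.13384558] ((406.6411437988281, -90.5638198852539), (16.48733139038086, 7.839279651641846), 27.684118270874023)
208 [0.13198061 0.13398755] ((431.79656982421875, -141.4066925048828), (16.42230796813965, 8.619474411010742), 24.796918869018555)
mid [ 419.21885681 -115.9852562 ] sep 56.72559523473254 -63.675267909767484
foot ((420.8599853515625, -100.2071533203125), (79.61167907714844, 127.61734008789062), 26.048593521118164)
shaft top 192 [0.06441768 0.06644255 0.06945346] ((416.0467834472656, 115.96219635009766), (19.583547592163086, 11.385462760925293), 12.231389045715332)
pulley ((415.53680419921875, 119.01978302001953), (53.507835388183594, 51.60243606567383), 13.895697593688965)
foot ax ((415.3290100097656, 120.102294921875), (75.35388946533203, 76.3576889038086), 15.569470405578613)
```

Call:
{"name": "servo_tool", "arguments": {
  "plan": [
    [[0.087,0.03,-0.03,0,0],[0.087,0.0586,-0.057,0,0],[0.087,0.0586,-0.057,0,0],[0.087,0.0586,-0.057,0,0],[0.087,0.0586,-0.057,0,0]]
  ]
}}

```text
time_s: 1.57
tool_pos: [0.4196, -0.1153, 0.2222]
tool_rot: [-179.9, -0.0, 26.4]
force: [-1.0, -0.2, 0.5]
grip_width: 0.0872
```

```bash
python3 - <<'E'
from h import *
o=readout.get_obs();p=o['tool_pos'];print(p,o['tool_rot'],o['joint_velocities'].round(1))
y=np.radians(o['tool_rot'][2]);R=np.array([[np.cos(y),np.sin(y)],[np.sin(y),-np.cos(y)]])
c=read_camera('wrist');P=pts(c);z=P[...,2];ok=c['range_z']>0;save(c,'w2.png')
hsv=cv2.cvtColor(c['image'],cv2.COLOR_RGB2HSV)
g=(ok&(hsv[...,0]>40)&(hsv[...,0]<80)&(hsv[...,1]>110)&(z>.126)&(z<.14)).astype(np.uint8)
n,l,s,ce=cv2.connectedComponentsWithStats(g);C=[]
for i in range(1,n):
    if s[i,4]>60:
        q=P[l==i];r=cv2.minAreaRect((q[:,:2]*1000).astype(np.float32));C.append(np.array(r[0])/1000);print(s[i],r)
m=(C[0]+C[1])/2;d=C[1]-C[0];print('mid',m,np.degrees(np.arctan2(d[1],d[0])),'tool shift',R.T@(m-p[:2]))
E
```

```text
[ 0.41956181 -0.11533701  0.22222428] [-1.79864484e+02 -1.73491703e-02  2.64132751e+01] [1.  0.3 1.9 0.2 0.2 0.1 0.1]
[245 197  11  21 186] ((407.29144287109375, -89.58078002929688), (18.026714324951172, 8.453291893005371), 25.733919143676758)
[309 197  11  21 193] ((432.1382141113281, -140.5786895751953), (18.174882888793945, 8.468448638916016), 26.788660049438477)
mid [ 0.41971483 -0.11507973] -64.02412075187466 tool shift [ 0.00025149 -0.00016235]
```

Call:
{"name": "servo_tool", "arguments": {
  "plan": [
    [[0.087,0,0,0.035,0],[0.087,0,0,0.07,0],[0.087,0,0,0.1,0],[0.087,0,0,0.118,0],[0.087,0,0,0.127,0],[0.087,0,0,0.127,0],[0.06,0,0,0.127,0],[0.05,0,0,0.127,0],[0.04,0,0,0.127,0],[0.03,0,0,0.127,0],[0.03,0,0,0.127,0],[0.03,0,0,0.127,0]]
  ],
  "force": 35
}}

```text
time_s: 2.62
tool_pos: [0.4205, -0.1159, 0.0969]
tool_rot: [-180.0, -0.1, 26.3]
force: [-2.3, 1.5, 11.9]
grip_width: 0.0552
```

Call:
{"name": "servo_tool", "arguments": {
  "plan": [
    [[0.03,0,0,0,0],[0.03,0,0,0,0],[0.03,0,0,0,0],[0.03,0,0,0,0]]
  ]
}}

```text
time_s: 2.95
tool_pos: [0.4215, -0.1161, 0.0982]
tool_rot: [180.0, -0.2, 26.3]
force: [-1.4, 1.0, 7.3]
grip_width: 0.0376
```

Call:
{"name": "servo_tool", "arguments": {
  "plan": [
    [[0.03,0,0,0,0],[0.03,0,0,-0.01,0],[0.03,0,0,-0.02,0],[0.03,0,0,-0.03,0],[0.03,0,0,-0.04,0],[0.03,0,0,-0.05,0],[0.03,0,0,-0.06,0],[0.03,0,0,-0.07,0],[0.03,0,0,-0.08,0],[0.03,0,0,-0.085,0],[0.03,0,0,-0.085,0],[0.03,0,0,-0.085,0]]
  ]
}}

```text
time_s: 3.95
tool_pos: [0.4212, -0.1162, 0.1833]
tool_rot: [179.9, -0.2, 26.3]
force: [-1.0, 0.7, -1.7]
grip_width: 0.0375
```

```bash
python3 - <<'E'
from h import *
o=readout.get_obs();print(o['tool_pos'],o['tool_rot'],o['force'],o['grip_width'])
c=read_camera('wrist');s=read_camera('side');save(c,'w3.png');save(s,'s3.png')
K=s['mtx'];p=np.r_[o['tool_pos']-[0,0,.03],1];q=s['camera_from_world']@p;u=K[0,2]+K[0,0]*q[0]/-q[2];v=K[1,2]-K[1,1]*q[1]/-q[2];print(u,v)
u,v=int(u),int(v);a=cv2.resize(s['image'][v-50:v+50,u-50:u+50],(400,400),interpolation=cv2.INTER_CUBIC)
b=cv2.resize(c['image'][150:300,200:350],(400,400),interpolation=cv2.INTER_CUBIC)
cv2.imwrite('pics/c3.png',np.hstack([a,b])[:,:,::-1])
E
```

```text
[ 0.42122976 -0.11619024  0.18333355] [179.9361076   -0.19495361  26.29605123] [-0.97399407  0.68060753 -1.65777612] 0.037474745892080705
257.1622687969937 188.1899558337948
```

View pics/c3.png

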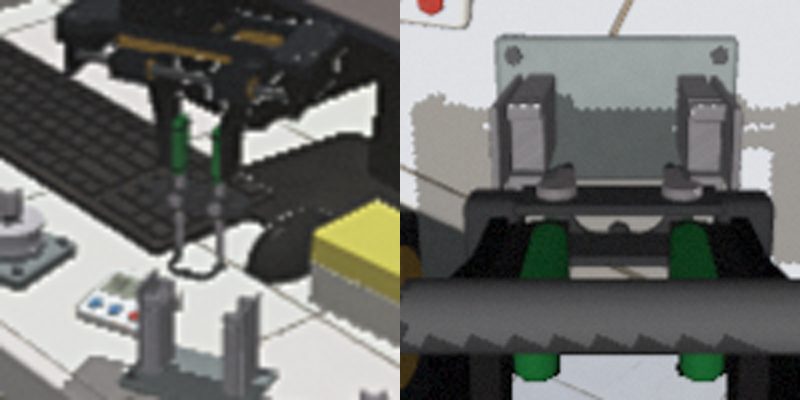

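Call:
{"name": "servo_tool", "arguments": {
  "plan": [
    [[0.03,0.013,-0.015,0,0],[0.03,0.035,-0.04,0,0],[0.03,0.056,-0.065,0,0],[0.03,0.078,-0.091,0,0],[0.03,0.085,-0.12,0,0],[0.03,0.092,-0.15,0,0],[0.03,0.099,-0.18,0,0],[0.03,0.103,-0.2,0,0],[0.03,0.105,-0.2125,0,0],[0.03,0.105,-0.2125,0,0],[0.03,0.105,-0.2125,0,0],[0.03,0.105,-0.2125,0,0]]
  ]
}}

```text
time_s: 5.05
tool_pos: [0.421, 0.1193, 0.1826]
tool_rot: [180.0, -0.1, 26.2]
force: [0.4, -1.0, -1.0]
grip_width: 0.0378
```

```bash
python3 - <<'E'
from h import *
o=readout.get_obs();print(o['time_s'],o['tool_pos'],o['tool_rot'],o['force'],o['grip_width'],o['joint_velocities'].round(1))
c=read_camera('wrist');s=read_camera('side')
np.save('w4.npy',c,allow_pickle=True);np.save('s4.npy',s,allow_pickle=True)
K=s['mtx'];p=np.r_[o['tool_pos']-[0,0,.09],1];q=s['camera_from_world']@p;u=int(K[0,2]+K[0,0]*q[0]/-q[2]);v=int(K[1,2]-K[1,1]*q[1]/-q[2]);print(u,v)
a=cv2.resize(s['image'][v-40:v+40,u-40:u+40],(400,400),interpolation=cv2.INTER_CUBIC)
b=cv2.resize(c['image'][160:260,230:330],(400,400),interpolation=cv2.INTER_CUBIC)
cv2.imwrite('pics/c4.png',np.hstack([a,b])[:,:,::-1])
E
```

```text
5.05 [0.42101765 0.11928238 0.18264585] [ 1.79985240e+02 -1.13491247e-01  2.61809374e+01] [ 0.41067079 -1.03814154 -0.99316109] 0.03778862650814898 [ 0.4  0.1  0.4 -0.1 -0.2  0.1 -0.2]
210 177
```

View pics/c4.png

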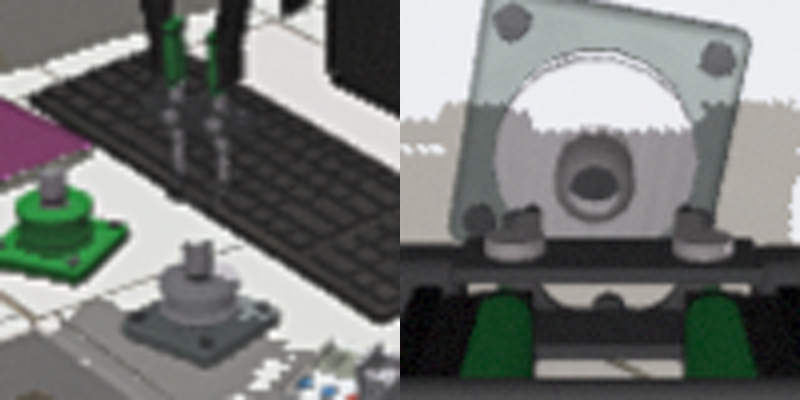

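Left crop: the ring hangs well above the grey axle (shaft top around (198,250)). Right crop: shaft top at (595,183) and pliers' bolts at (515,245) and (705,245). Next I'll measure both in the tool frame.

```bash
python3 - <<'E'
from h import *
from scipy.spatial.transform import Rotation as Ro
tp=np.array([.42102,.11928,.18265]);R=Ro.from_euler('xyz',[179.985,-.113,26.181],degrees=True).as_matrix()
c=np.load('w4.npy',allow_pickle=True).item();P=pts(c);z=P[...,2];ok=c['range_z']>0;hsv=cv2.cvtColor(c['image'],cv2.COLOR_RGB2HSV)
L=(P-tp)@R   # tool frame
rect=lambda q:cv2.minAreaRect((q[:,:2]*1000).astype(np.float32))
g=ok&(hsv[...,0]>40)&(hsv[...,0]<85)&(hsv[...,1]>100);g[:150]=0
n,l,s,ce=cv2.connectedComponentsWithStats(g.astype(np.uint8))
for i in range(1,n):
    if s[i,4]>40 and 220<ce[i][0]<340:
        q=L[l==i];print('green',s[i],'tool min/max mm',(np.percentile(q,[2,50,98],axis=0)*1000).round(1).tolist())
# bar: points of z between pliers origin+40..64
w=np.zeros(z.shape,bool);w[205:260,225:335]=1;w&=ok
zs=z[w];h,e=np.histogram(zs,np.arange(.08,.24,.004));print([(round(e[i],3),int(h[i])) for i in range(len(h)) if h[i]>20])
v=w&(z>.13)&(z<.17);q=L[v]*1000;print('bar tool',np.percentile(q,[1,10,50,90,99],axis=0).round(1).tolist())
# axle
a=ok.copy();a[:160]=0;a[225:]=0;a[:,:235]=0;a[:,330:]=0
for nm,m in(('foot',a&(abs(z-.0145)<.003)),('pulley',a&(abs(z-.04)<.003)),('shafttop',a&(z>.066)&(z<.075))):
    q=P[m];print(nm,len(q),rect(q),np.median(q[:,2]))
    
gray=cv2.cvtColor(c['image'],cv2.COLOR_RGB2GRAY)
for (u,v,zz) in((278.4,205.7,.069),(281.5,221,.15)): 
    r=ray(c,u,v,zz);print(r,(r-tp)@R*1000)
# ring in side view
s_=np.load('s4.npy',allow_pickle=True).item();Q=pts(s_);M=(Q-tp)@R;k=(s_['range_z']>0)&(abs(M[...,0])<.04)&(abs(M[...,1])<.04)&(M[...,2]>.02)&(M[...,2]<.1)
q=M[k]*1000;print('side',len(q));
for lo in range(20,100,10):
    t=q[(q[:,2]>=lo)&(q[:,2]<lo+10)]
    if len(t):print(lo,len(t),t.min(0).round(),t.max(0).round())
E
```

```text
green [244 232  19  23 309] tool min/max mm [[1.4, -18.7, -27.2], [8.3, -14.4, -13.6], [9.1, -11.4, 1.1]]
green [301 232  19  23 315] tool min/max mm [[2.8, 10.9, -27.1], [8.2, 14.2, -13.5], [9.0, 18.6, 1.1]]
green [242 282  18  12 169] tool min/max mm [[-311.8, -77.5, -68.3], [-5.4, -15.0, -35.5], [15.3, -10.7, 475.3]]
green [304 282  20  11 161] tool min/max mm [[-8.9, 10.7, -39.2], [-5.2, 14.6, -35.5], [-1.4, 19.4, -28.9]]
[(np.float64(0.104), 63), (np.float64(0.108), 70), (np.float64(0.116), 21), (np.float64(0.148), 121), (np.float64(0.152), 245), (np.float64(0.156), 324), (np.float64(0.16), 682), (np.float64(0.164), 562), (np.float64(0.18), 147), (np.float64(0.184), 172), (np.float64(0.188), 171), (np.float64(0.192), 183), (np.float64(0.196), 194), (np.float64(0.2), 206), (np.float64(0.204), 220), (np.float64(0.208), 161), (np.float64(0.212), 23)]
bar tool [[-7.8, -36.8, 15.9], [-5.6, -29.7, 16.9], [6.5, -1.4, 20.7], [8.2, 23.7, 29.0], [10.3, 33.4, 33.1]]
foot 1626 ((416.1563720703125, 121.2377700805664), (73.94065856933594, 75.47682189941406), 16.396236419677734) 0.01416264106024237
pulley 1476 ((418.012939453125, 122.6165771484375), (47.24369430541992, 52.736942291259766), 27.084577560424805) 0.04033465987604176
shafttop 117 ((415.6248474121094, 120.79299926757812), (16.131532669067383, 16.584007263183594), 84.69001007080078) 0.06755204025273182
[0.41635707 0.12081395 0.069     ] [ -3.73187923  -3.46365332 113.64195804]
[0.42653795 0.12237466 0.15      ] [ 6.25281563 -0.35115058 32.66230464]
side 180
20 83 [-17. -39.  20.] [13. 39. 30.]
30 26 [-15. -32.  30.] [ 8. 36. 38.]
40 13 [ -7. -19.  40.] [ 0. 19. 50.]
50 13 [ -9. -19.  51.] [ 3. 19. 60.]
60 10 [ -6. -20.  61.] [ 4. 19. 70.]
70 35 [-32. -23.  70.] [ 4. 23. 79.]
```

Call:
{"name": "servo_tool", "arguments": {
  "plan": [
    [[0.03,0.002,-0.0035,0,0],[0.03,0.002,-0.0035,0.006,0],[0.03,0.002,-0.0035,0.014,0],[0.03,0.002,-0.0035,0.02,0],[0.03,0.002,-0.0035,0.023,0],[0.03,0.002,-0.0035,0.023,0],[0.03,0.002,-0.0035,0.023,0]]
  ]
}}

```text
time_s: 5.73
tool_pos: [0.4211, 0.1234, 0.1594]
tool_rot: [-180.0, -0.1, 26.2]
force: [0.4, -0.0, -2.1]
grip_width: 0.0379
```

```bash
cat > m.py <<'E'
from h import *
from scipy.spatial.transform import Rotation as Ro
import sys
o=readout.get_obs();tp=o['tool_pos'];R=Ro.from_euler('xyz',o['tool_rot'],degrees=True).as_matrix()
print(o['time_s'],tp,o['tool_rot'],o['force'],o['grip_width'])
c=read_camera('wrist');s=read_camera('side');P=pts(c);ok=c['range_z']>0;L=(P-tp)@R*1000
hsv=cv2.cvtColor(c['image'],cv2.COLOR_RGB2HSV)
g=ok&(hsv[...,0]>40)&(hsv[...,0]<85)&(hsv[...,1]>100);g[:225]=0;g[258:]=0;g[:,:235]=0;g[:,330:]=0
f=g&(abs(L[...,0]-8)<3)
q=L[f];print('front face slope dx/dz',np.polyfit(q[:,2],q[:,0],1),len(q),'z range',q[:,2].min(),q[:,2].max())
z=P[...,2];a=ok.copy();a[:140]=0;a[230:]=0;a[:,:225]=0;a[:,335:]=0
for nm,lo,hi in(('foot',.0115,.0175),('pulley',.037,.043),('top',.066,.074)):
    q=L[a&(z>lo)&(z<hi)]
    if len(q)>20:print(nm,len(q),cv2.minAreaRect(q[:,:2].astype(np.float32)))
def proj(cam,p):
    q=cam['camera_from_world']@np.r_[p,1];K=cam['mtx'];return K[0,2]+K[0,0]*q[0]/-q[2],K[1,2]-K[1,1]*q[1]/-q[2]
print('ring expected px side',proj(s,tp+R@[-.006,0,.0745]),'axle end',proj(s,[.4162,.121,.069]),'groove',proj(s,[.4162,.121,.045]))
u,v=map(int,proj(s,[.4162,.121,.075]));print('side crop origin',u-25,v-30,'x8')
A=cv2.resize(s['image'][v-30:v+30,u-25:u+25],None,fx=8,fy=8,interpolation=cv2.INTER_CUBIC)
b=cv2.resize(c['image'][160:280,230:330],(400,480),interpolation=cv2.INTER_CUBIC)
cv2.imwrite('pics/'+sys.argv[1],np.hstack([A,b])[:,:,::-1])
E
python3 m.py c5.png
```

```text
5.7333 [0.42110529 0.12340767 0.15937412] [-1.79959144e+02 -8.71459579e-02  2.61536027e+01] [ 0.41523485 -0.03087846 -2.09614319] 0.0379265447242796
front face slope dx/dz [-0.0135406   8.00640651] 595 z range -28.438105171831193 2.9172017813918116
foot 1787 ((-2.015409469604492, 0.5237617492675781), (66.94088745117188, 75.30864715576172), 10.490540504455566)
pulley 1327 ((1.1730976104736328, -0.015420913696289062), (38.24587631225586, 52.87367248535156), 0.17489804327487946)
top 106 ((-3.674591064453125, -0.3967866897583008), (12.039185523986816, 16.9969425201416), 0.5880314707756042)
ring expected px side (np.float64(209.16273212784026), np.float64(179.82939703948776)) axle end (np.float64(209.45267237383823), np.float64(184.14963841617396)) groove (np.float64(209.7677904282189), np.float64(190.68820614341618))
side crop origin 184 152 x8
```

View pics/c5.png

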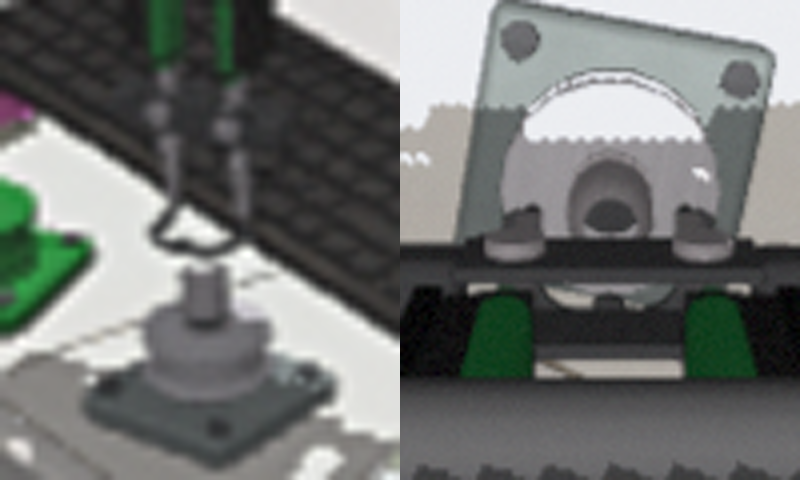

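Left crop: the spread ring hangs just above the shaft, ring around (198,228), shaft tip at (204,270), a slight column offset of about 2 mm. The wrist data puts the axle at tool (-6,0), where it should be. I'll check the side columns numerically before entering.

```bash
python3 - <<'E'
from h import *
from m import proj,R,tp
s=read_camera('side');P=pts(s);ok=s['range_z']>0
g=cv2.cvtColor(s['image'],cv2.COLOR_RGB2GRAY).astype(int)
for v in (172,173,174,176,178,180,182,184,185,186,187,188,189,190): print(v,g[v,198:222])
d=np.hypot(P[...,0]-.4162,P[...,1]-.121)
for v in range(170,198):
    k=np.where(ok[v]&(d[v]<.035)&(P[v,:,2]>.03))[0]
    if len(k):
        print(v,k.tolist(),'z',np.median(P[v,k,2]).round(3))
for n,p in(('legL',[0,-.019,.05]),('legR',[0,.019,.05]),('ringmid',[-.006,0,.0745])):print(n,proj(s,tp+R@np.array(p)))
E
```

```text
5.8333 [0.42154058 0.12348309 0.15991086] [-1.79990254e+02 -1.44681365e-01  2.61456008e+01] [ 0.25920849 -0.43748931 -2.16325831] 0.037595142593902196
front face slope dx/dz [-0.01283478  8.00077663] 612 z range -28.622987896731377 3.2261630666844257
foot 1779 ((-2.101743698120117, 0.3818359375), (65.75527954101562, 75.14303588867188), 10.578721046447754)
pulley 1294 ((0.7771167755126953, 0.03233909606933594), (37.98217010498047, 52.98003005981445), 0.9251813888549805)
top 106 ((-3.4661991596221924, -0.5040340423583984), (16.974918365478516, 12.810093879699707), 89.24630737304688)
ring expected px side (np.float64(209.27723426629777), np.float64(179.62697440226677)) axle end (np.float64(209.45267237383823), np.float64(184.14963841617396)) groove (np.float64(209.7677904282189), np.float64(190.68820614341618))
side crop origin 184 152 x8Traceback (most recent call last):
  File "<stdin>", line 2, in <module>
  File "m.py", line 21, in <module>
    cv2.imwrite('pics/'+sys.argv[1],np.hstack([A,b])[:,:,::-1])
                        ~~~~~~~~^^^
IndexError: list index out of range
```

```bash
cat > p.py <<'E'
from h import *
from m import proj,R,tp
s=read_camera('side');P=pts(s);ok=s['range_z']>0
g=cv2.cvtColor(s['image'],cv2.COLOR_RGB2GRAY).astype(int)
for v in range(170,196): print(v,' '.join('%3d'%x for x in g[v,198:222]))
for n,p in(('legL',[0,-.019,.05]),('legR',[0,.019,.05]),('ringmid',[-.006,0,.0745])):print(n,proj(s,tp+R@np.array(p)))
E
python3 p.py x.png
```

```text
5.9333 [0.42161743 0.12347936 0.16003371] [ 1.79995918e+02 -1.56849265e-01  2.61444258e+01] [-0.06638776 -0.35452693 -1.09462524] 0.03774446871911157
front face slope dx/dz [-0.01162155  7.96866681] 590 z range -28.538623306701314 3.2188488222926526
foot 1767 ((-2.7500839233398438, 0.14994049072265625), (66.67333984375, 75.22789764404297), 10.563932418823242)
pulley 1290 ((0.8167896270751953, -0.08475112915039062), (53.0764045715332, 37.683189392089844), 89.3472900390625)
top 103 ((-3.7369604110717773, -0.45166015625), (16.959882736206055, 12.004406929016113), 89.85743713378906)
ring expected px side (np.float64(209.30349954358877), np.float64(179.58577498474537)) axle end (np.float64(209.45267237383823), np.float64(184.14963841617396)) groove (np.float64(209.7677904282189), np.float64(190.68820614341618))
side crop origin 184 152 x8
170  41  54  59  56  39  44  79 102  71  55  54  49  42  39  53  74  62  49  49  44  44  37  40  46
171  66  37  45  57  59  57  60  82  64  55  54  56  53  40  59 103  87  60  54  55  47  38  39  46
172 176 100  37  36  54  56  72  95  65  39  49  54  4
[... 1856 characters left out ...]
4 223 214 159 112 106 112 105  87  96  96  89  74  87 140 190 191 190 206 227 226 224 223
192 216 191 165 143 109 106 111 113 108  74  55  54  50  62  93 110 118 113 111 146 217 227 224 224
193 174 200 222 186 114 109 116 113 113 102  92  80  82  91 104 112 110 105 104 128 198 227 225 224
194 225 227 227 186 115 109 114 113 115 115 111 110 112 112 113 113 113 109 102 128 204 229 226 226
195 227 229 232 221 135 105 110 113 112 114 113 115 114 114 114 112 108 104 102 163 228 231 229 227
legL (np.float64(204.67391486242136), np.float64(170.8351089578337))
legR (np.float64(215.14662467156418), np.float64(173.1388764331457))
ringmid (np.float64(209.30349954358877), np.float64(179.58577498474537))
```

```bash
cat > r.py <<'E'
from h import *
from m import proj,R,tp
c=read_camera('wrist');P=pts(c);L=(P-tp)@R*1000;ok=c['range_z']>0
k=ok&(L[...,2]>66)&(L[...,2]<85);k[:225]=0;k[250:]=0;k[:,:255]=0;k[:,:]&=np.arange(560)<310
q=L[k];v,u=np.where(k);print(len(q))
for r in sorted(set(v)):
    t=v==r;print(r,'u',u[t].min(),u[t].max(),'y',q[t,1].min().round(1),q[t,1].max().round(1),'x',np.median(q[t,0]).round(1),'z',np.median(q[t,2]).round(1),t.sum())
for (a,b) in((281.2,235.7),): print('bump',[((ray(c,a,b,tp[2]-zz)-tp)@R*1000).round(1) for zz in(.072,.0745,.077)])
b=cv2.resize(c['image'][222:246,255:309],None,fx=12,fy=12,interpolation=cv2.INTER_CUBIC)
cv2.imwrite('pics/r1.png',b[:,:,::-1])
E
python3 r.py x.png
```

```text
6.0833 [0.42153498 0.12341631 0.15993822] [ 1.79997053e+02 -1.47378246e-01  2.61393470e+01] [ 0.10257953  0.29142971 -2.22772625] 0.03775306711924516
front face slope dx/dz [-0.01139548  8.01178288] 601 z range -28.289416071062337 2.841886692864119
foot 1772 ((-1.8436813354492188, 0.3794975280761719), (65.82011413574219, 75.25981903076172), 10.04174518585205)
pulley 1298 ((0.9491291046142578, -0.008836746215820312), (37.90862274169922, 52.96424102783203), 0.5441936254501343)
top 107 ((-3.68687105178833, -0.4773225784301758), (11.515205383300781, 16.917692184448242), 1.1621429920196533)
ring expected px side (np.float64(209.29223284337183), np.float64(179.62807530942456)) axle end (np.float64(209.45267237383823), np.float64(184.14963841617396)) groove (np.float64(209.7677904282189), np.float64(190.68820614341618))
side crop origin 184 152 x8
84
231 u 264 299 y -15.0 14.1 x -15.9 z 75.2 4
232 u 264 299 y -15.1 14.2 x -17.0 z 75.8 5
233 u 264 299 y -15.1 14.2 x -17.8 z 75.5 11
234 u 264 299 y -15.2 14.2 x -18.3 z 74.5 16
235 u 264 299 y -15.2 14.2 x -19.1 z 74.4 19
236 u 264 299 y -15.1 14.3 x -19.9 z 74.1 29
bump [array([-18.9,  -0.7,  72. ]), array([-19.8,  -0.7,  74.4]), array([-20.7,  -0.7,  76.9])]
```

View pics/r1.png

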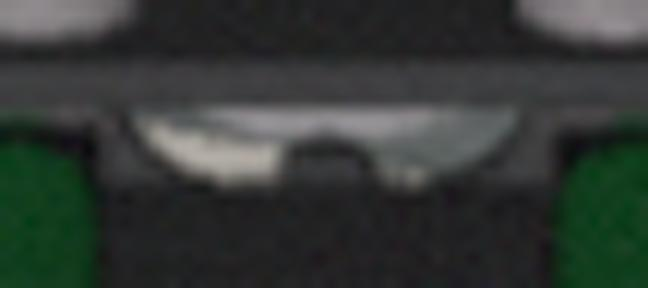

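The r1 crop shows the ring's back cusp at (325,140). That puts the ring middle at tool (-6,-0.5,76), against the axle at (-6,-0.3), so the fit is good. Entering slowly.

Call:
{"name": "servo_tool", "arguments": {
  "plan": [
    [[0.03,0,0,0.004,0],[0.03,0,0,0.008,0],[0.03,0,0,0.011,0],[0.03,0,0,0.014,0],[0.03,0,0,0.017,0],[0.03,0,0,0.02,0],[0.03,0,0,0.022,0],[0.03,0,0,0.022,0]]
  ]
}}

```text
time_s: 6.9
tool_pos: [0.4211, 0.1234, 0.1373]
tool_rot: [-180.0, -0.1, 26.1]
force: [0.5, 0.7, -1.8]
grip_width: 0.0382
```

```bash
python3 r.py c6.png
```

```text
6.9 [0.42111591 0.12336799 0.13730808] [-1.79967857e+02 -8.81297026e-02  2.61448587e+01] [ 0.47481901  0.66249863 -1.78738199] 0.038206562839010035
front face slope dx/dz [-0.01178122  7.98689481] 588 z range -28.086532578365773 3.6561851660365035
foot 1954 ((1.7189655303955078, 1.2927093505859375), (59.47588348388672, 75.66441345214844), 10.066679000854492)
pulley 1289 ((4.590461730957031, 0.09642791748046875), (31.506242752075195, 52.66581344604492), 0.3998066484928131)
top 96 ((-0.18564057350158691, -0.39188385009765625), (5.838572978973389, 35.91073226928711), 0.041616711765527725)
ring expected px side (np.float64(209.46866937131017), np.float64(185.90491273156115)) axle end (np.float64(209.45267237383823), np.float64(184.14963841617396)) groove (np.float64(209.7677904282189), np.float64(190.68820614341618))
side crop origin 184 152 x8
105
231 u 264 299 y -15.0 14.3 x -14.3 z 71.5 16
232 u 264 299 y -15.0 14.4 x -15.8 z 73.3 13
233 u 264 299 y -14.9 14.3 x -17.1 z 74.5 11
234 u 264 299 y -15.1 14.3 x -17.7 z 73.8 16
235 u 264 299 y -15.1 14.3 x -18.6 z 73.8 20
236 u 264 299 y -15.1 14.4 x -19.6 z 74.1 29
bump [array([-18.6,  -0.6,  72. ]), array([-19.5,  -0.6,  74.5]), array([-20.4,  -0.6,  77. ])]
```

View pics/c6.png

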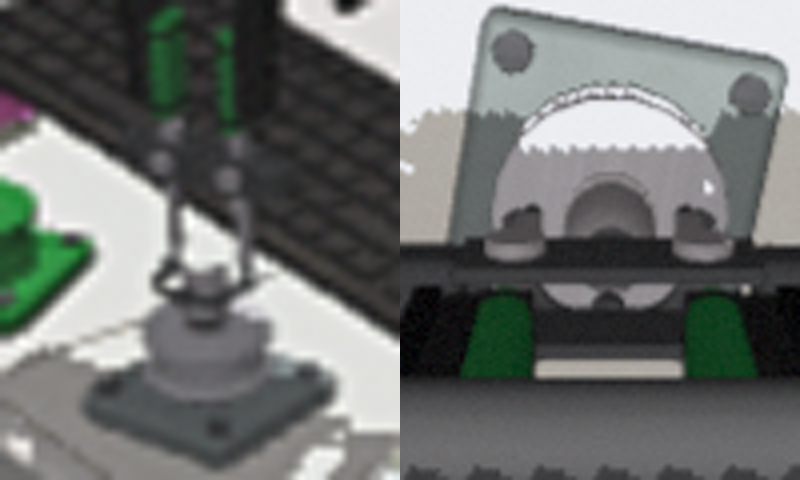

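The ring is around the shaft (left crop, about (203,285)) with no contact force. Going down the last 16 mm.

Call:
{"name": "servo_tool", "arguments": {
  "plan": [
    [[0.03,0,0,0.003,0],[0.03,0,0,0.006,0],[0.03,0,0,0.009,0],[0.03,0,0,0.012,0],[0.03,0,0,0.014,0],[0.03,0,0,0.0155,0],[0.03,0,0,0.0155,0],[0.03,0,0,0.0155,0],[0.03,0,0,0.0155,0],[0.03,0,0,0.0155,0]]
  ]
}}

```text
time_s: 7.88
tool_pos: [0.4218, 0.1235, 0.1226]
tool_rot: [180.0, -0.2, 26.1]
force: [-0.1, 0.5, -2.1]
grip_width: 0.0378
```

```bash
python3 r.py c7.png; python3 -c "
from h import *
o=readout.get_obs();print(o['tool_pos'],o['force'],o['joint_velocities'].round(1))"
```

```text
7.8833 [0.42175751 0.12351893 0.1225668 ] [ 1.79993976e+02 -1.60840949e-01  2.61435406e+01] [-0.14851898  0.47606713 -2.06615556] 0.03777272553979549
front face slope dx/dz [-0.01220903  7.94204061] 597 z range -28.303268542252855 2.2134206412006305
foot 2065 ((3.1998233795166016, 1.4718437194824219), (54.8344841003418, 75.08431243896484), 10.347783088684082)
pulley 1232 ((6.537628173828125, -0.3295879364013672), (26.18083953857422, 52.25502014160156), 0.4953646957874298)
ring expected px side (np.float64(209.82776319561253), np.float64(189.8330947447094)) axle end (np.float64(209.45267237383823), np.float64(184.14963841617396)) groove (np.float64(209.7677904282189), np.float64(190.68820614341618))
side crop origin 184 152 x8
159
231 u 264 299 y -15.0 14.2 x -18.2 z 81.8 27
232 u 264 299 y -15.1 14.2 x -19.2 z 82.1 26
233 u 264 299 y -15.1 14.3 x -19.9 z 81.6 28
234 u 264 299 y -15.0 14.2 x -18.8 z 75.9 27
235 u 264 299 y -15.2 14.3 x -19.1 z 74.4 26
236 u 264 299 y -15.1 14.3 x -19.9 z 74.1 25
bump [array([-18.8,  -0.7,  71.9]), array([-19.8,  -0.7,  74.4]), array([-20.7,  -0.7,  76.9])]
[0.42170742 0.12351217 0.12252473] [-0.00519015  0.06204669 -1.07105366] [ 0.   0.1 -0.   0.1  0.1  0.  -0.2]
```

View pics/c7.png

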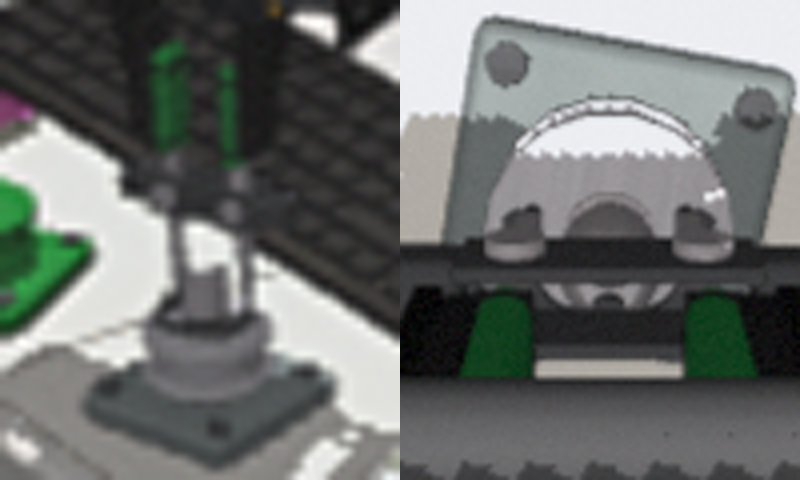

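The ring sits just above the pulley face around the groove, at about (205,325) in the left crop. The estimated ring middle is z≈46 mm with no contact force. One small trim, then I'll check and hand in.

Call:
{"name": "servo_tool", "arguments": {
  "plan": [
    [[0.03,-0.001,0,0.001,0],[0.03,-0.001,0,0.001,0],[0.03,-0.001,0,0.001,0],[0.03,-0.001,0,0.001,0],[0.03,-0.001,0,0.001,0],[0.03,-0.001,0,0.001,0]]
  ]
}}

```text
time_s: 8.53
tool_pos: [0.4208, 0.1231, 0.1215]
tool_rot: [180.0, -0.2, 26.1]
force: [0.5, -0.2, -2.0]
grip_width: 0.0378
```

```bash
python3 r.py c8.png; python3 -c "
from h import *
o=readout.get_obs();print(o['tool_pos'],o['tool_rot'],o['force'],o['wrist_torque'],o['grip_width'],o['joint_velocities'].round(1))"
```

```text
8.5333 [0.42081748 0.12306414 0.12152804] [ 1.79995354e+02 -1.56254912e-01  2.61415206e+01] [ 0.48628486 -0.15386796 -2.00513254] 0.03777455057335376
front face slope dx/dz [-0.01327113  7.95610309] 594 z range -29.359197082420994 2.371797768232007
foot 2093 ((4.107477188110352, 1.4550285339355469), (55.21173095703125, 75.22917175292969), 10.537321090698242)
pulley 1275 ((7.138451099395752, 0.1283588409423828), (27.159509658813477, 53.01023483276367), 0.3478878438472748)
ring expected px side (np.float64(209.67970611384246), np.float64(190.25544430690164)) axle end (np.float64(209.45267237383823), np.float64(184.14963841617396)) groove (np.float64(209.7677904282189), np.float64(190.68820614341618))
side crop origin 184 152 x8
154
231 u 264 299 y -15.1 14.2 x -17.8 z 80.9 26
232 u 264 299 y -15.2 14.3 x -18.8 z 81.1 28
233 u 264 299 y -15.1 14.3 x -19.5 z 80.5 25
234 u 264 299 y -15.1 14.3 x -19.2 z 77.2 27
235 u 264 299 y -15.1 14.3 x -19.1 z 74.6 26
236 u 264 298 y -15.2 13.4 x -20.0 z 74.6 22
bump [array([-18.8,  -0.7,  71.9]), array([-19.7,  -0.7,  74.4]), array([-20.6,  -0.7,  76.9])]
[0.42083565 0.12308692 0.12153166] [ 1.79995638e+02 -1.59855326e-01  2.61427992e+01] [-0.86644297 -0.28774518 -2.05553702] [ 0.00104407 -0.00056855  0.01668507] 0.0378141436199004 [-0.  -0.1  0.  -0.1 -0.   0.1 -0. ]
```

Everything is still and only the pliers' weight is felt. The axle is at tool (-6.3, 0.1) and the ring middle is at about 45 mm.

```bash
python3 -c "
from cell import env
print(env.sign_off())"
```

```text
the job is handed in; nothing more can be done
None
```

I squeezed the pliers, lifted them about 85 mm out of the stand and slid the spread ring down over the grey axle to the groove. I then handed the job in at about 8.5 s, with the pliers still held there.

**Last checks:**
- **Grip:** the opening is 37.8 mm at 35 N, slightly under the stated 39 mm stop, so the handles read as fully squeezed.
- **Force:** the wrist feels about 2 N downward, which is just the pliers' weight, so nothing suggests contact with the axle or pulley.
- **Position:** the ring's middle is about 45 mm above the bench and within about 1 mm of the axle's axis by the wrist camera.
- **Pliers:** the tool is tilted 0.16° and the arm is still; the handle sleeves measured about 0.7° off the tool.
- **Bystanders:** I kept the path clear of the beaker, calculator and timer, but did not measure their positions again afterwards.

**Disagreement:** before entry the side camera put the ring about 2 mm further to one side than the wrist camera did. That was within the clearance, so I followed the wrist camera, and no contact force appeared on the way down.

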